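# Pin the polish tin in the ratchet clamp

### The arm

A 7-joint arm with a two-finger parallel gripper is mounted at the origin on the work surface. World frame = base frame: x ahead of the robot, y to its left, z up, the work surface at z = 0. Lengths are in mm, angles in rad, forces in N, time in s.
With the tool pointing down it reaches from about 350 to 900 mm from the base axis. Payload 19.9 kg.
Tool frame: the origin (TCP) lies between the finger pads, 19 mm behind the fingertips; this is the grasp point; z points along the fingers, y is the line along which they close (so a half turn about z gives the same grasp; the last joint's range is limited). The gripper opens to 94 mm and grips with 3 to 60 N. Pads are 16 mm wide; open, the fingers measure 119 mm over their backs; the gripper's body (75 mm by 177 mm) begins 78 mm behind the grasp point.
Start: joints at [-1.304, 0.417, -0.01, 1.614, 0.005, 1.111, -0.053], TCP at [189.341, 595.609, 224.225] pointing down, gripper open.
Joint ranges: [-2.81, 2.81], [-0.39, 2.02], [-1.27, 1.25], [0.06, 2.57], [-1.19, 4.33], [0.19, 2], [-2.82, 2.82]. Speed limits (rad/s): [1.89, 1.89, 2.39, 2.39, 3.01, 3.01, 3.01].

### API

Orientations are given as a 3x3 rotation matrix whose columns are the frame's x, y, z axes.
In Python, from station import ctrl, vision, hand_in gives the robot as it stands.
- The arm moves only by the tool send_rows, never from a script. Its argument "series" is a list that holds one entry, the list of rows, each a list of 5 numbers: the opening, from 0 (shut) to 1 (fully open), then the shift along the world's x, y, z in cm, then the turn about the world's z in degrees. A call has 1 to 10 rows; each row shifts and turns the commanded pose from where the row before left it; what a row does not reach is not made up. A row lasts 1/12 s, in which the tool goes at most 41.7 mm and 7.16 degrees, less where a joint would pass 70% of its speed; a pose out of reach is approached as far as the arm can. A call with a gripper value outside its range is refused whole. The fingers move at their own pace and stop on an object; "newtons" is the grip in N (left out, the last holds). Time passes only in rows, so rows that do not move let the fingers close. It gives the time, the measured TCP pose, the force, the opening and the grip force at its end, in the units of the state.
- ctrl.state(): the state, without advancing time (a new reading comes with each control period).
- vision.grab_frame(name): name is "scene" or "top" or "wrist"; returns a dict with "frame" (400x640x3 uint8, red, green, blue), "K" (3x3 intrinsics, pixels), "xyz" and "orientation" of the camera in the world. Camera axes: x right, y up, looking along -z (the intrinsics and any distortion apply to the point x, -y, -z); pixel columns grow to the right and rows downward; lengths in mm; the calibration is good to about 2 mm. The wrist camera is an equidistant fisheye: a pixel r from the principal point sees the ray r / f radians off the axis. A picture is of the moment at which its call begins. There is no depth.
- hand_in(): hands the job in; it is judged then, once.
The state is a dict: "time": time; "joints": joint angles; "joint_vel": joint speeds; "tau": joint torques, N m; "tool_pos": TCP position; "tcp_rot": TCP orientation; "force": force on the tool from outside, world axes, zero at the start; "wrist_torque": the same for the moment, N m; "width": finger opening in mm; "finger_force": force on a finger pad.
Only numpy, scipy, OpenCV 4.12 (cv2) and the standard library are available. Lean on these libraries where they do the work, as an engineer would, in place of code of your own. Each camera call takes 0.05 s, during which the arm holds its last target. There are 200 camera calls.

### The job

The closed polish tin has to be held firm so that its tight lid can be twisted off: set the tin lid up in the wooden pocket of the little ratchet clamp and let go of it, then squeeze and release the clamp's trigger again and again until the sprung pad presses on the tin and pins it against the stop. Do not dent the tin: stop pumping once the pad's spring has visibly begun to give, long before it is squeezed flat, and finish with the trigger still held squeezed in the gripper. Move the jaw only with the trigger, never by touching it, and leave the other things on the table where they are.

Things in the scene. Friction and masses are not known exactly. Their poses are not given: they have to be found in the camera images.
- tin: Closed round metal polish tin, 26 mm tall, lying lid up on the table. Body 56 mm across (lower 12 mm), lid 58 mm across (upper 14 mm). About 0.1 kg. Origin at the centre of its underside, z up through the lid.
- clamp: Caulk-gun style ratchet clamp on a fixed board, 12 mm thick, x -130 to 240 mm, 100 mm wide. Origin on the board's underside; z up, +x the way the jaw travels, y across. Steel frame at x -30 to 45 mm, 34 mm wide, 88 mm tall; on it a fixed black handle (x -8 to 4 mm, 24 mm wide, top 154 mm above the table) and ahead of it the grey trigger. A toothed bar 10 mm square at height 31 mm carries the jaw.
- squeeze (a point): Fixed point on the clamp (x 5, y 0, z 128 mm) for the TCP, gripper pointing down and closing along the clamp's x: one finger meets the trigger's front (+x) face, the other the handle's rear (-x) face. At rest these faces lie 30 mm ahead and 13 mm behind the point; fully squeezed they are 25 mm apart. Free space all round at this height.
- trigger (a joint): Trigger angle about a level pivot (clamp x 22, z 78 mm): 0 released (it springs back), 0.35 rad fully squeezed; 3 to 16 N at the height of point squeeze. Each full squeeze drives the jaw 5 to 6 mm forward (the first 2 to 10 mm); the ratchet (5.5 mm teeth) keeps it there (slip up to 2 mm). The trigger is a bar 8 mm thick, 20 mm wide, top 143 mm above the table.
- trigger_face (a point): Middle of the trigger's front (+x) face, 50 mm from its pivot; moves with the trigger.
- jaw: The bar with the jaw plate at its front; moves only forwards along the clamp's x, 80 mm at most. Origin on the bar's axis, axes as the clamp's. Jaw plate 34 mm wide (y), 24 mm tall, its front face 82 mm ahead (+x) of this origin. The robot must not touch it.
- pad: Sprung rubber pad ahead of the jaw plate, 34 mm wide (y), 20 mm tall, 6 mm thick. Origin at the centre of its front face, 31 mm above the table, 105 mm ahead (+x) of the jaw's origin when unloaded; pressed, it gives towards the jaw, 1 N per mm, up to 16 mm (flat); over 12 mm dents the tin. At the start 10 to 55 mm short of where the tin will stand. The robot must not touch it.
- cradle: Wooden pocket fixed on the board ahead of the pad, axes as the clamp's, at a different x each time. Origin under the pocket's centre, 12 mm above the table. Pocket 62 mm square, floor at 3 mm; walls up to 8 mm at the y sides (outer faces y +-37 mm), 7 mm on the jaw side; at x 31 to 45 mm the stop, 28 mm wide, up to 33 mm. Gripping the tin across y leaves the fingers free.
- brush: Black plastic shoe brush, 165 x 50 x 38 mm, bristles down. Leave alone.
- shoe_tree: Wooden shoe tree, about 250 mm long, 70 mm wide, 44 mm tall. Leave alone.
- shoehorn: Flat steel shoehorn, about 215 mm long, 40 mm wide, 5 mm thick. Leave alone.
- bottle: White plastic bottle, 48 mm across, 130 mm tall. Leave alone.
- jar: Glass jar with black lid, 56 mm across, 55 mm tall. Leave alone.
- dauber: Small round dauber brush standing on its bristles with its wooden knob up, 40 mm across, 77 mm tall. Leave alone.
Mind the look-alikes: they are no part of the job. Several things look just like the tin: the one meant starts nearest to the robot's base.

How it is judged (in metres and radians):
On the way, in this order (a step that is already met when the one before it is completed fails the run):
1. the tin stands lid up in the pocket, let go, the pad not yet pressing on it (x of tin in the frame of cradle between -0.0055 and 0.0055 m and y of tin in the frame of cradle between -0.0055 and 0.0055 m and z of tin in the frame of cradle between 0.0005 and 0.0055 m and angle between tin's own z axis and vertical below 0.1 rad and contact force between the fingers and tin below 0.3 N and contact force between pad and tin below 0.5 N and linear speed of tin below 0.02 m/s), for 0.2 s.
2. the pad, driven by the trigger, presses on the tin (x of tin in the frame of cradle between -0.0055 and 0.0055 m and y of tin in the frame of cradle between -0.0055 and 0.0055 m and z of tin in the frame of cradle between 0.0005 and 0.0055 m and angle between tin's own z axis and vertical below 0.1 rad and contact force between the fingers and tin below 0.3 N and contact force between pad and tin above 1.2 N and x of jaw in the frame of clamp above 0.006 m), for 0.2 s.
At the end, for the whole second after the job is handed in: Tin lid up (tilt under 0.1 rad) on the pocket floor (within 5.5 mm of its middle, underside 0.5 to 5.5 mm above the cradle origin), at rest, not touched by fingers; pad presses it with 1.2 to 12 N; gripper holds the trigger beyond 0.2 rad with over 2 N. All through the last second (x of tin in the frame of cradle between -0.0055 and 0.0055 m and y of tin in the frame of cradle between -0.0055 and 0.0055 m and z of tin in the frame of cradle between 0.0005 and 0.0055 m and angle between tin's own z axis and vertical below 0.1 rad and contact force between the fingers and tin below 0.3 N and contact force between pad and tin between 1.2 and 12 N and value of joint trigger above 0.2 rad and contact force between the fingers and clamp above 2 N and linear speed of tin below 0.01 m/s); the arm keeps its last pose, push and grip.
It fails at once if the pad dents the tin (more than 13 N) (contact force between pad and tin above 13 N).
It fails at once if the robot touches the jaw, its bar or the pad (contact force between any of the arm, the fingers and jaw above 1 N).
It fails at once if one of the other things is moved (more than 20 mm) (distance of any of brush, shoe_tree, shoehorn, bottle, jar, dauber from where it was at the start of the episode above 0.02 m).
It also fails if it takes over 67 s, if anything falls off the work surface, if the arm or the gripper's body presses on something with over 40 N, if the wrist force passes 120 N, or if a joint passes its speed limit or range.

## Working session

There is one attempt and no reset: what is moved stays moved. The work goes in short steps, Python scripts to look and compute and a tool call to move; the robot and the scene stay as the last step left them, time stands still between calls to the robot, and variables do not carry over. Pictures are saved under pics/ and viewed, at most 10 in all, crops included, and the job is handed in when it is done.

Besides the shell and the picture viewer there is one more tool, called after ">>>" in YAML: its name, and indented under it one key for each argument. send_rows: Moves the arm, as the interface text tells. Its arguments: {"type":"object","properties":{"series":{"type":"array","items":{"type":"array","items":{"type":"array","items":{"type":"number"}}}},"newtons":{"type":"number"}},"required":["series"]}

```bash
mkdir -p pics; cat > h.py <<'E'
import numpy as np, cv2
from station import ctrl, vision, hand_in
def grab(n, f=None):
    d=vision.grab_frame(n)
    if f: cv2.imwrite('pics/'+f, d['frame'][:,:,::-1])
    d['K']=np.array(d['K']);d['xyz']=np.array(d['xyz']);d['orientation']=np.array(d['orientation']);d['n']=n
    return d
def ray(d,u,v):
    K=d['K'];x=(u-K[0,2])/K[0,0];y=(v-K[1,2])/K[1,1]
    if d['n']=='wrist':
        r=np.hypot(x,y);s=np.sin(r)/r if r>1e-9 else 1;c=np.array([x*s,-y*s,-np.cos(r)])
    else: c=np.array([x,-y,-1.])
    return d['orientation']@c
def onz(d,u,v,z):
    r=ray(d,u,v);return d['xyz']+r*(z-d['xyz'][2])/r[2]
def proj(d,p):
    c=d['orientation'].T@(np.array(p,float)-d['xyz']);x,y,w=c[0],-c[1],-c[2];K=d['K']
    if d['n']=='wrist':
        h=np.hypot(x,y);a=np.arctan2(h,w);x,y=x/h*a,y/h*a
    else:x,y=x/w,y/w
    return K[0,0]*x+K[0,2],K[1,1]*y+K[1,2]
E
python3 - <<'E'
from h import *
for n in('top','scene'):
    d=grab(n,n+'1.png');print(n,d['K'].tolist(),d['xyz'],d['orientation'].round(3).tolist(),{k for k in d})
print(ctrl.state())
E
```

```text
top [[498.4447916986406, 0.0, 312.3634916453911], [0.0, 498.4447916986406, 195.29152661277428], [0.0, 0.0, 1.0]] [ 321.27759807  -13.84617639 1625.64148407] [[-0.022, 0.987, -0.16], [-1.0, -0.02, 0.012], [0.009, 0.16, 0.987]] {'xyz', 'orientation', 'frame', 'K', 'n'}
scene [[405.6487065558771, 0.0, 319.3020214783703], [0.0, 405.6487065558771, 199.66447605043103], [0.0, 0.0, 1.0]] [1319.13531739  363.66865216  757.57268857] [[-0.43, -0.562, 0.707], [0.903, -0.26, 0.343], [-0.009, 0.786, 0.619]] {'xyz', 'orientation', 'frame', 'K', 'n'}
{'time': 0.1, 'joints': array([-1.3044606 ,  0.41789829, -0.01029118,  1.61405357,  0.00468026,
        1.11067797, -0.05301935]), 'joint_vel': array([-0.00033096, -0.00018913,  0.00210737, -0.00115748,  0.00065059,
        0.00121303, -0.00047346]), 'tau': array([ 1.04665927e-03, -8.52595353e+01,  6.39345814e-01, -4.26692390e+01,
       -4.89748595e-02,  1.63584715e-02,  4.05828280e-05]), 'tool_pos': array([189.2962962 , 595.34771238, 223.72324369]), 'tcp_rot': array([[-9.52982125e-01,  3.03026419e-01, -2.41023982e-04],
       [ 3.03026508e-01,  9.52981619e-01, -9.84240034e-04],
       [-6.85593087e-05, -1.01099981e-03, -9.99999487e-01]]), 'force': array([ 0.27904986, -0.5125303 ,  0.42864295]), 'wrist_torque': array([-0.05543745,  0.02103055,  0.03565826]), 'finger_force': 0.0, 'width': 93.77530199467158}
```

View pics/top1.png

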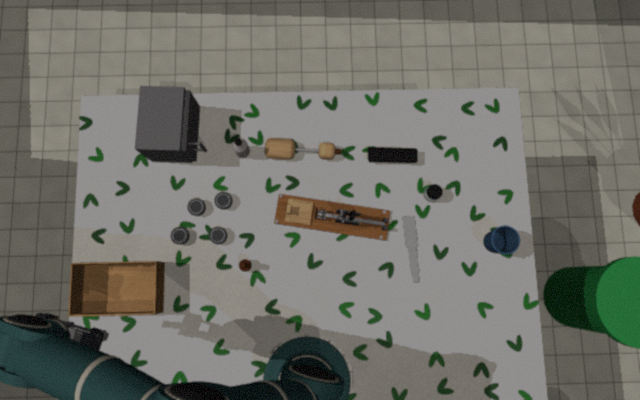

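View pics/scene1.png

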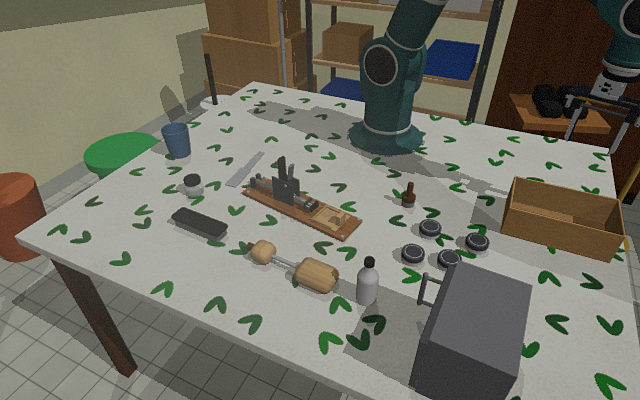

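The top view shows four tins at about (197,207), (223,200), (180,236) and (218,236). The board spans (275,195)–(390,240), with the pocket at (299,210), so clamp +x points roughly along world +y. Next I'll measure these.

```bash
python3 - <<'E'
from h import *
d=grab('top')
for u,v in((197,207),(223,200),(180,236),(218,236)):
    p=onz(d,u,v,26);print(u,v,p.round(0),np.hypot(*p[:2]).round())
im=d['frame'];hsv=cv2.cvtColor(im,cv2.COLOR_RGB2HSV)
g=cv2.cvtColor(im,cv2.COLOR_RGB2GRAY)
m=(g[215:256,205:235]<75).astype(np.uint8)
ys,xs=np.nonzero(m);print('dark',xs.mean()+205,ys.mean()+215,len(xs))
m=cv2.inRange(hsv,(4,70,60),(20,255,255));m[:180]=0;m[250:]=0;m[:,:265]=0;m[:,400:]=0
n,l,s,c=cv2.connectedComponentsWithStats(m);pts=np.argwhere((m>0))[:,::-1].astype(np.float32)
r=cv2.minAreaRect(pts);b=cv2.boxPoints(r);print(r,[onz(d,*q,12).round(0).tolist() for q in b])
cv2.imwrite('pics/crop1.png',np.hstack([cv2.resize(im[185:255,265:400,::-1],None,fx=4,fy=4,interpolation=2)]))
E
```

```text
197 207 [550. 341.  26.] 647.0
223 200 [571. 257.  26.] 626.0
180 236 [457. 393.  26.] 603.0
218 236 [454. 272.  26.] 530.0
dark 215.8854961832061 235.0114503816794 262
((332.18341064453125, 216.72357177734375), (113.28282165527344, 30.00243377685547), 8.652542114257812) [[494.0, 94.0, 12.0], [591.0, 78.0, 12.0], [527.0, -287.0, 12.0], [431.0, -268.0, 12.0]]
```

View pics/crop1.png

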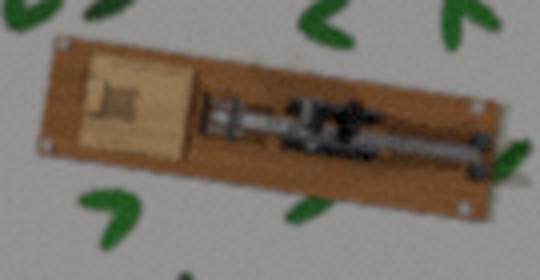

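The crop confirms that the pocket is at the front end of the board. The fitted box is 369 × 98 mm, which matches the given size. That puts clamp +x at (0.172, 0.985) and the clamp origin near (501, -150). The target tin is near (454, 272), 530 mm from the base. Moving above it.

>>> send_rows:
  series:
    - [[1,2.4,-2.9,0,-7],[1,2.4,-2.9,0,-7],[1,2.4,-2.9,0,-7],[1,2.4,-2.9,0,-7],[1,2.4,-2.9,0,-7],[1,2.4,-2.9,0,-7],[1,2.4,-2.9,0,-7],[1,2.4,-2.9,0,-7],[1,2.4,-2.9,0,-7],[1,2.4,-2.9,0,-7]]
  newtons: 20

```text
time: 0.98
tool_pos: [430.1, 304.0, 224.3]
tcp_rot: [[-0.035, 0.999, -0.0], [0.999, 0.035, 0.0], [0.0, -0.0, -1.0]]
force: [0.9, 0.8, 0.1]
width: 93.7
finger_force: 0.0
```

>>> send_rows:
  series:
    - [[1,2,-2,0,-6],[1,0,0,0,-6],[1,0,0,0,0],[1,0,0,0,0]]

```text
time: 1.32
tool_pos: [448.9, 286.0, 224.0]
tcp_rot: [[0.164, 0.987, -0.001], [0.987, -0.164, -0.0], [-0.0, -0.0, -1.0]]
force: [0.4, 1.1, -0.0]
width: 93.8
finger_force: 0.0
```

```bash
python3 - <<'E'
from h import *
d=grab('wrist','w1.png');s=ctrl.state();print(s['time'],s['tool_pos'],s['tcp_rot'].round(3).tolist(),d['K'].tolist(),d['xyz'],d['orientation'].round(3).tolist(),s['joints'].round(2))
print(proj(d,(454,272,26)))
E
```

```text
1.3667 [448.66100398 286.42588489 224.06210816] [[0.162, 0.987, -0.001], [0.987, -0.162, -0.0], [-0.0, -0.001, -1.0]] [[309.70691628693146, 0.0, 319.28781745664946], [0.0, 309.70691628693146, 201.82640946821948], [0.0, 0.0, 1.0]] [462.59300312 366.15592212 384.1355907 ] [[0.987, 0.156, 0.047], [-0.163, 0.948, 0.273], [-0.002, -0.277, 0.961]] [-0.97  0.27  0.41  1.86 -0.12  1.04 -0.68]
(np.float64(325.58742883954005), np.float64(194.78886259107296))
```

View pics/w1.png

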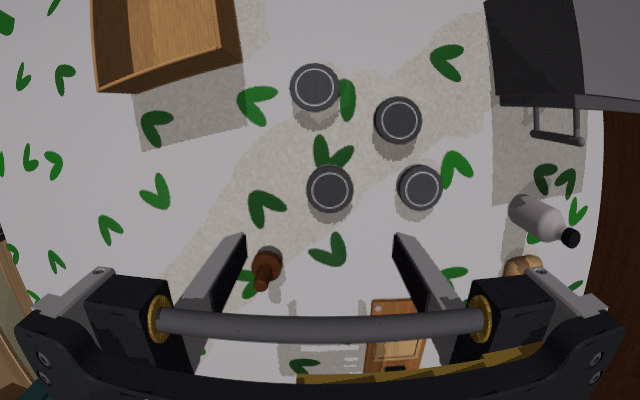

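The wrist view shows four tins, with the target lid at about (330,188), where it was predicted. The dauber is at (265,268) and the pocket at (395,335). Measuring the lid.

```bash
cat >> h.py <<'E'
def lid(d,u,v,z,rad=40):
    "centre of lid from the bright ring on it: ellipse fit of ring pixels cast on plane z"
    g=cv2.cvtColor(d['frame'],cv2.COLOR_RGB2GRAY);x0,y0=int(u)-rad,int(v)-rad
    w=g[max(y0,0):y0+2*rad,x0:x0+2*rad];y0=max(y0,0)
    m=(w<85).astype(np.uint8);n,l,s,c=cv2.connectedComponentsWithStats(m)
    i=1+np.argmax(s[1:,4]);cs,_=cv2.findContours((l==i).astype(np.uint8),0,1)
    c=max(cs,key=cv2.contourArea).reshape(-1,2)
    P=np.array([onz(d,a+x0,b+y0,z)[:2] for a,b in c],np.float32)
    rc=cv2.HoughCircles(w,cv2.HOUGH_GRADIENT,1,50,param1=120,param2=12,minRadius=12,maxRadius=30)
    return cv2.minEnclosingCircle(P),cv2.fitEllipse(P),rc if rc is None else rc[0]+[x0,y0,0]
E
python3 - <<'E'
from h import *
d=grab('wrist')
for r in lid(d,330,188,26,36):print(r)
for q in lid(d,330,188,26,36)[2][:2]: print(onz(d,q[0],q[1],26))
E
```

```text
((465.62200927734375, 287.96502685546875), 41.064937591552734)
((461.6863098144531, 286.19012451171875), (54.58675003051758, 80.4532470703125), 163.53305053710938)
[[329.5        202.5         21.60000038]]
[456.90885203 262.17592506  26.        ]
```

```bash
cat >> h.py <<'E'
def ring(d,u,v,z,rad=40):
    "near-circular closed contours on plane z around pixel u,v, over thresholds"
    g=cv2.cvtColor(d['frame'],cv2.COLOR_RGB2GRAY);x0,y0=max(int(u)-rad,0),max(int(v)-rad,0)
    w=cv2.resize(g[y0:int(v)+rad,x0:int(u)+rad],None,fx=4,fy=4,interpolation=2);out=[]
    for t in range(40,170,5):
        for c in cv2.findContours((w>t).astype(np.uint8),cv2.RETR_LIST,1)[0]:
            if len(c)<60: continue
            P=np.array([onz(d,(a+.5)/4-.5+x0,(b+.5)/4-.5+y0,z)[:2] for a,b in c[:,0]],np.float32)
            e=cv2.fitEllipse(P)
            if 36<e[1][0] and e[1][1]<64 and e[1][1]/e[1][0]<1.08: out.append((t,*e[0],*e[1]))
    return np.array(out)
E
python3 - <<'E'
from h import *
d=grab('wrist')
print(ring(d,330,188,26).round(1))
t=grab('top')
print(ring(t,218,236,26,15).round(1))
E
```

```text
[[ 55.  459.4 276.6  38.   38.2]
 [ 55.  459.3 276.6  46.5  46.7]
 [ 60.  459.4 276.7  38.6  38.9]
 [ 60.  459.3 276.6  46.   46.1]
 [ 65.  459.4 276.7  38.9  39.1]
 [ 65.  459.3 276.6  45.6  45.7]
 [ 70.  459.4 276.6  39.2  39.3]
 [ 70.  459.4 276.7  45.3  45.4]
 [ 75.  459.4 276.7  39.5  39.6]
 [ 75.  459.4 276.7  45.1  45.2]
 [ 80.  459.4 276.6  39.7  39.9]
 [ 80.  459.4 276.7  44.8  44.9]
 [ 85.  459.5 276.6  40.   40. ]
 [ 85.  459.4 276.7  44.5  44.7]
 [ 90.  459.5 276.7  40.2  40.3]
 [ 90.  459.4 276.7  44.3  44.4]
 [ 95.  459.5 276.7  40.4  40.5]
 [ 95.  459.4 276.8  44.   44.2]
 [100.  459.5 276.7  42.5  42.5]
 [105.  459.5 276.7  42.4  42.6]]
[[ 65.  456.3 268.1  45.8  48.2]]
```

The ring gives a consistent tin centre at (459.4, 276.7), so descending onto the lid.

>>> send_rows:
  series:
    - [[1,1.1,-1.0,-3.5,0],[1,0,0,-4,0],[1,0,0,-4,0],[1,0,0,-4,0],[1,0,0,-3,0],[1,0,0,-1.2,0],[1,0,0,0,0],[1,0,0,0,0]]

```text
time: 2.18
tool_pos: [460.7, 275.9, 28.1]
tcp_rot: [[0.167, 0.986, 0.0], [0.986, -0.167, 0.0], [0.0, 0.0, -1.0]]
force: [1.2, -0.3, 1.0]
width: 94.4
finger_force: 0.0
```

```bash
python3 - <<'E'
from h import *
d=grab('wrist','w2.png');u=proj(d,(459.4,276.7,26));print(u,ring(d,*u,26).round(1)[::4],ctrl.state()['tool_pos'])
E
```

```text
(np.float64(316.7046236850867), np.float64(258.1501268191489)) [[ 65.  459.7 276.5  39.7  39.9]
 [ 75.  459.7 276.5  40.   40.2]
 [ 85.  459.7 276.5  40.3  40.4]
 [ 95.  459.7 276.5  40.6  40.6]
 [105.  459.7 276.5  40.8  40.8]
 [115.  459.7 276.5  41.   41. ]
 [125.  459.7 276.5  41.1  41.3]
 [135.  459.7 276.5  41.4  41.5]
 [145.  459.7 276.5  42.4  42.5]] [461.12473549 276.2827482   28.82489194]
```

>>> send_rows:
  series:
    - [[1,0,0,-0.2,0],[0.5,0,0,0,0],[0.4,0,0,0,0],[0.4,0,0,0,0],[0.4,0,0,0,0],[0.4,0,0,0,0],[0.4,0,0,0,0],[0.4,0,0,0,0]]
  newtons: 25

```text
time: 2.9
tool_pos: [460.3, 275.6, 25.3]
tcp_rot: [[0.167, 0.986, -0.0], [0.986, -0.167, -0.0], [-0.0, -0.0, -1.0]]
force: [-0.9, -1.0, 3.3]
width: 57.6
finger_force: 25.0
```

Gripped at 57.6 mm. Now I'll lift and carry it past the pocket to look back at it. The tin will be well above the 154 mm handle.

>>> send_rows:
  series:
    - [[0.4,0,0,1,0],[0.4,0,0,3.5,0],[0.4,0,0,4,0],[0.4,0,0,4,0],[0.4,0,0,4,0],[0.4,0,0,4,0],[0.4,0.6,-3.6,0,0],[0.4,0.6,-3.6,0,0],[0.4,0.6,-3.6,0,0],[0.4,0.6,-3.6,0,0]]

```text
time: 3.73
tool_pos: [484.1, 129.9, 231.1]
tcp_rot: [[0.167, 0.986, 0.0], [0.986, -0.167, 0.001], [0.001, 0.0, -1.0]]
force: [1.4, 0.2, -2.1]
width: 57.3
finger_force: 25.0
```

>>> send_rows:
  series:
    - [[0.4,0.6,-3.6,0,0],[0.4,0.6,-3.6,0,0],[0.4,0.6,-3.6,0,0],[0.4,0.6,-3.6,0,0],[0.4,0.6,-3.6,0,0],[0.4,0,0,0,0],[0.4,0,0,0,0],[0.4,0,0,0,0]]

```text
time: 4.4
tool_pos: [514.1, -48.1, 230.4]
tcp_rot: [[0.168, 0.986, -0.0], [0.986, -0.168, 0.0], [0.0, -0.0, -1.0]]
force: [-0.3, 0.9, -1.3]
width: 57.1
finger_force: 25.0
```

```bash
python3 - <<'E'
from h import *
d=grab('wrist','w3.png');s=ctrl.state();np.savez('w3.npz',**d);print(s['time'],s['tool_pos'],s['width'],s['joints'].round(2),proj(d,(529,10,20)))
b=s['tool_pos'];u=proj(d,b+[0,0,1]);r=ring(d,*u,b[2]+0.7,60).round(1);print(u,r[::6])
im=d['frame'];u,v=map(int,proj(d,(529,10,20)));x0=max(u-130,0);y0=max(v-110,0)
cv2.imwrite('pics/w3.png',cv2.resize(im[y0:y0+200,x0:x0+265,::-1],None,fx=3,fy=3,interpolation=2));print(x0,y0)
E
```

```text
4.45 [514.15277697 -47.48271857 230.39552943] 57.47866623196449 [-0.5   0.25  0.62  1.89 -0.17  1.05  0.02] (np.float64(323.63124429458543), np.float64(133.11632034534128))
(np.float64(318.9121727526767), np.float64(260.32362195815324)) [[ 60.  514.2 -46.   36.7  38.6]
 [ 75.  514.3 -47.4  44.6  44.7]
 [ 90.  514.3 -47.4  44.2  44.4]
 [105.  514.3 -47.4  43.9  44. ]
 [120.  514.3 -47.4  43.6  43.7]
 [135.  514.3 -47.4  43.2  43.3]]
193 23
```

View pics/w3.png

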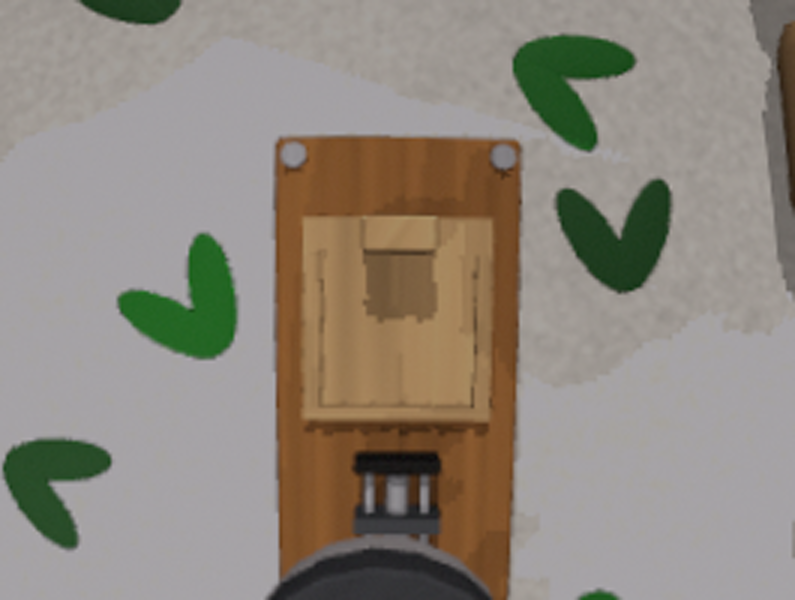

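The crop shows the empty pocket, with the stop at the top and the pad well short of it. The edges are: block x 303–490, inner back edge at row ~406, stop top inner edge at row ~250. Converting these.

```bash
python3 - <<'E'
from h import *
d=dict(np.load('w3.npz'));d['n']='wrist'
P=lambda a,b,z:onz(d,a/3-1/3+193,b/3-1/3+23,z)[:2]
A,B=P(277,138,12),P(521,137,12);print('board front',A,B,np.linalg.norm(A-B),(A+B)/2)
L,R=P(276,300,12),P(517,300,12);
e=((A+B)/2-(L+R)/2);print('axis from near',e/np.linalg.norm(e), 'perp to front',(A-B)/np.linalg.norm(A-B))
ex=np.array([.17,.985]);ey=np.array([-.985,.17])
O=(A+B)/2-240*ex;print('O',O)
for n,q in dict(rearL=(303,420,19),rearR=(489,420,19),frL=(303,217,20),frR=(492,217,20),stL=(362,250,45),stR=(437,250,45),stbL=(362,217,45),stbR=(437,217,45),inRL=(320,406,15),inRR=(475,406,15),inRL19=(320,406,19),wallLt=(320,300,20),wallRt=(476,300,20),padL=(355,455,41),padR=(440,455,41),jawL=(356,531,43),jawR=(440,531,43)).items():
    p=P(*q)-O;print(n,(p@ex).round(1),(p@ey).round(1))
E
```

```text
board front [496.47913941  96.09546683] [593.34264375  80.67470183] 98.08332409550957 [544.91089158  88.38508433]
axis from near [0.18117476 0.98345092] perp to front [-0.98756343  0.15722107]
O [ 504.11089158 -148.01491567]
rearL 123.9 38.5
rearR 124.3 -36.8
frL 205.7 37.8
frR 206.2 -36.5
stL 191.6 14.1
stR 191.8 -13.4
stbL 203.9 14.1
stbR 204.1 -13.3
inRL 129.1 31.8
inRR 129.4 -31.4
inRL19 129.6 31.5
wallLt 172.4 31.2
wallRt 172.8 -30.5
padL 113.7 16.9
padR 113.9 -15.7
jawL 84.1 16.5
jawR 84.2 -16.1
```

The cradle is at clamp x≈160.5, consistent across three edges, or world (531, 10). The tin is centred in the grip, so moving above the pocket.

>>> send_rows:
  series:
    - [[0.4,0.85,2.9,0,0],[0.4,0.85,2.85,0,0],[0.4,0,0,-4,0],[0.4,0,0,-4,0],[0.4,0,0,-4,0],[0.4,0,0,-3,0],[0.4,0,0,0,0],[0.4,0,0,0,0],[0.4,0,0,0,0]]

```text
time: 5.2
tool_pos: [532.3, 9.6, 82.1]
tcp_rot: [[0.167, 0.986, 0.002], [0.986, -0.167, 0.0], [0.001, 0.002, -1.0]]
force: [0.3, 0.3, -0.4]
width: 57.6
finger_force: 25.0
```

```bash
python3 - <<'E'
from h import *
d=grab('wrist','w4.png');s=ctrl.state();print(s['tool_pos'],s['tcp_rot'].round(3).tolist());b=s['tool_pos'];print(ring(d,*proj(d,b+[0,0,1]),b[2]+.7,60).round(1)[-3:])
E
```

```text
[532.55335421   9.57490627  82.41662785] [[0.167, 0.986, 0.003], [0.986, -0.167, 0.001], [0.001, 0.003, -1.0]]
[[140.  532.5  10.5  43.1  43.2]
 [145.  532.5  10.6  42.4  42.4]
 [150.  532.5  10.6  42.4  42.5]]
```

View pics/w4.png

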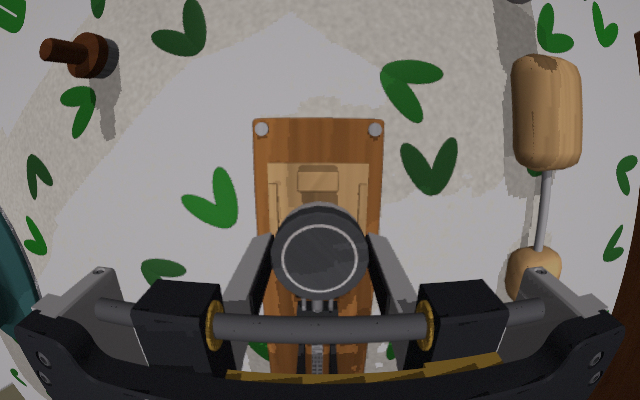

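The tin sits above the pocket and is about 1.5 mm off in x. I'll correct that and lower it.

>>> send_rows:
  series:
    - [[0.4,-0.15,0,-1.5,0],[0.4,0,0,-1,0],[0.4,0,0,-0.8,0],[0.4,0,0,-0.4,0],[0.4,0,0,-0.3,0],[0.4,0,0,0,0],[0.4,0,0,0,0],[0.4,0,0,0,0]]

```text
time: 5.92
tool_pos: [530.1, 9.1, 40.5]
tcp_rot: [[0.167, 0.986, 0.0], [0.986, -0.167, 0.0], [0.0, 0.0, -1.0]]
force: [0.2, -1.0, -1.3]
width: 57.2
finger_force: 25.0
```

>>> send_rows:
  series:
    - [[0.7,0,0,0,0],[0.8,0,0,0,0],[0.8,0,0,0,0],[0.8,0,0,0,0],[0.85,0,0,0,0],[0.85,0,0,0.5,0],[0.85,0,0,2,0],[0.85,0,0,3.5,0],[0.85,0,0,3.5,0],[0.85,0,0,0,0]]

```text
time: 6.75
tool_pos: [532.4, 8.8, 141.0]
tcp_rot: [[0.168, 0.986, 0.007], [0.986, -0.168, 0.001], [0.002, 0.007, -1.0]]
force: [1.1, 0.0, -0.4]
width: 80.0
finger_force: 0.0
```

```bash
python3 - <<'E'
from h import *
d=grab('wrist','w5.png');s=ctrl.state();print(s['time'],s['tool_pos'],s['width'])
p=(531,10,41);print(ring(d,*proj(d,p),41,60).round(1)[::4]);print(proj(d,p))
E
```

```text
6.8 [531.47414511   9.22165108 138.45428276] 80.0358608151229
[[ 65.  530.2  10.   38.7  39.2]
 [ 75.  530.1  10.   39.5  39.7]
 [ 85.  530.1  10.   39.9  40. ]
 [ 95.  530.1   9.9  40.2  40.4]
 [105.  530.1  10.   40.5  40.6]
 [115.  530.1  10.   40.8  40.9]
 [130.  530.   10.1  42.   42.6]
 [140.  529.7  10.2  41.6  42.3]]
(np.float64(316.7240763002616), np.float64(208.12535778082474))
```

View pics/w5.png

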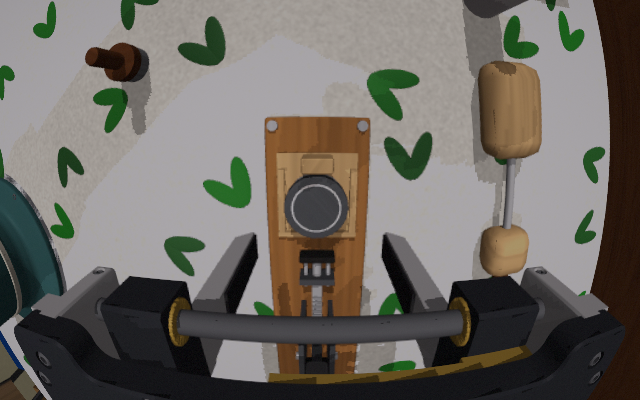

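The tin stands centred in the pocket at (530.1, 10.0), with the pad short of it. Rising, turning 90° and going above the squeeze point (505, -143).

>>> send_rows:
  series:
    - [[0.85,0,0,4,0],[0.85,0,0,4,7],[0.85,0,0,1,7],[0.85,-0.5,-3,0,7],[0.85,-0.5,-3,0,7],[0.85,-0.5,-3,0,7],[0.85,-0.5,-3,0,7],[0.85,-0.6,-3.2,0,7],[1,0,0,0,7],[1,0,0,0,7]]
  newtons: 30

```text
time: 7.63
tool_pos: [503.6, -141.9, 224.7]
tcp_rot: [[-0.797, 0.603, -0.001], [0.603, 0.797, -0.0], [0.001, -0.001, -1.0]]
force: [0.6, 0.6, 1.0]
width: 90.0
finger_force: 0.0
```

>>> send_rows:
  series:
    - [[1,0,0,0,7],[1,0,0,0,7],[1,0,0,0,7],[1,0,0,0,6],[1,0,0,0,0],[1,0,0,0,0]]

```text
time: 8.13
tool_pos: [504.1, -140.1, 224.8]
tcp_rot: [[-0.983, 0.182, -0.001], [0.182, 0.983, 0.0], [0.001, 0.0, -1.0]]
force: [-0.5, -0.6, 0.5]
width: 94.5
finger_force: 0.0
```

```bash
python3 - <<'E'
from h import *
d=grab('wrist','w6.png');s=ctrl.state();print(s['time'],s['tool_pos'],s['tcp_rot'].round(3).tolist(),s['width'],s['joints'].round(2))
ex=np.array([.17,.985,0]);ey=np.array([-.985,.17,0]);O=np.array([504.1,-148,0])
for n,(x,y,z) in dict(h1=(-8,12,154),h2=(-8,-12,154),h3=(4,12,154),h4=(4,-12,154),f1=(45,17,88),f2=(45,-17,88),r1=(-130,50,12),r2=(-130,-50,12)).items():print(n,np.round(proj(d,O+x*ex+y*ey+[0,0,z])))
E
```

```text
8.1833 [ 504.20785085 -140.11123692  224.8801287 ] [[-0.983, 0.182, -0.001], [0.182, 0.983, 0.0], [0.001, -0.0, -1.0]] 94.36781148355068 [-0.15  0.25  0.42  1.88 -0.12  1.04  1.71]
h1 [298. 207.]
h2 [299. 235.]
h3 [313. 206.]
h4 [314. 235.]
f1 [356. 182.]
f2 [356. 214.]
r1 [209. 146.]
r2 [215. 221.]
```

View pics/w6.png

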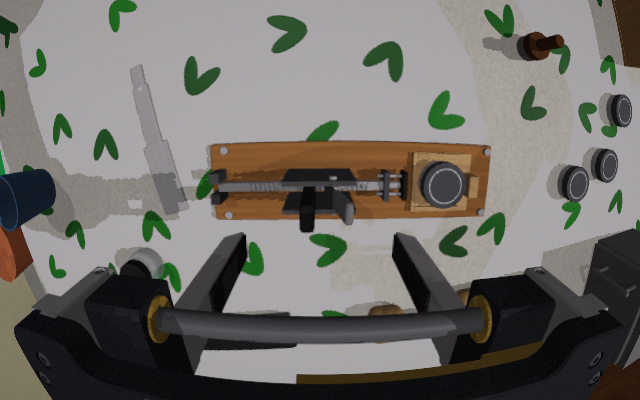

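The handle, at about (300–314, 200–231), and the trigger beside it, at about (345,208), lie between the fingers. The board corners also match the prediction within 2–3 px. Descending to the squeeze point.

>>> send_rows:
  series:
    - [[1,0.1,-0.3,-3,0],[1,0,0,-3.5,0],[1,0,0,-2.5,0],[1,0,0,-0.7,0],[0.75,0,0,0,0],[0.75,0,0,0,0],[0.75,0,0,0,0],[0.75,0,0,0,0]]
  newtons: 30

```text
time: 8.85
tool_pos: [506.3, -143.2, 129.7]
tcp_rot: [[-0.984, 0.179, 0.002], [0.179, 0.984, -0.0], [-0.002, 0.0, -1.0]]
force: [-1.2, 0.6, -0.0]
width: 72.0
finger_force: 0.0
```

```bash
python3 - <<'E'
from h import *
d=grab('wrist','w7.png');s=ctrl.state();print(s['time'],s['tool_pos'],s['width'],s['force'])
cv2.imwrite('pics/w7.png',cv2.resize(d['frame'][100:340,190:510,::-1],None,fx=2.5,fy=2.5,interpolation=2))
E
```

```text
8.9 [ 506.11790656 -143.18326306  129.50919605] 70.94979738088138 [ 0.72673175  0.63842724 -0.51107785]
```

View pics/w7.png

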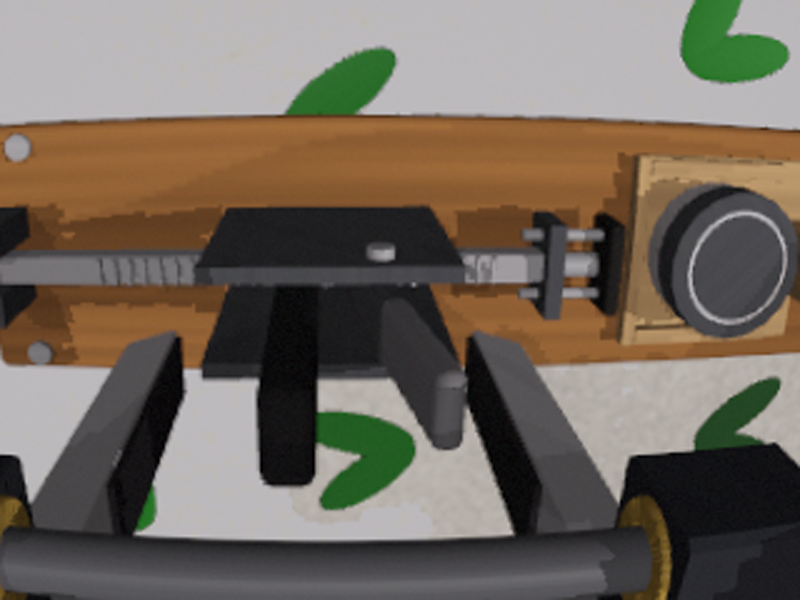

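The view shows the handle and trigger squarely between the fingers. The pad (crop x≈610) is about 18 mm short of the tin. First squeeze.

>>> send_rows:
  series:
    - [[0.3,0,0,0,0],[0.2,0,0,0,0],[0.2,0,0,0,0],[0.2,0,0,0,0],[0.2,0,0,0,0],[0.2,0,0,0,0],[0.2,0,0,0,0],[0.2,0,0,0,0]]

```text
time: 9.57
tool_pos: [505.7, -143.1, 128.5]
tcp_rot: [[-0.984, 0.178, 0.001], [0.178, 0.984, -0.0], [-0.001, 0.0, -1.0]]
force: [0.6, 2.5, 6.3]
width: 27.6
finger_force: 30.6
```

```bash
cat >> h.py <<'E'
ex=np.array([.17,.985,0]);ey=np.array([-.985,.17,0]);O=np.array([504.1,-148,0])
def C(x,y,z): return O+x*ex+y*ey+[0,0,z]
def strip(d,y,z,x0=60,x1=170):
    "grey profile along clamp x on the line y,z, sub-mm sampled"
    xs=np.arange(x0,x1,.5);uv=np.array([proj(d,C(x,y,z)) for x in xs],np.float32)
    g=cv2.cvtColor(d['frame'],cv2.COLOR_RGB2GRAY)
    return xs,cv2.remap(g,uv[:,0].copy(),uv[:,1].copy(),1).ravel()
def look():
    s=ctrl.state();print(s['time'],s['tool_pos'].round(1),round(s['width'],1),round(s['finger_force'],1),s['force'].round(1))
    d=grab('wrist')
    # jaw plate / pad top dark spans at z~42, off the rods
    for z,y in((42,0),(42,13)):
        xs,p=strip(d,y,z,70,150);m=p<60
        e=np.flatnonzero(np.diff(m.astype(int)));print(y,[(float(xs[i]),'dark' if m[i+1] else 'light') for i in e])
    r=ring(d,*proj(d,C(160,0,41)),41,45);print('tin',(np.median(r[:,1:3],0)).round(1) if len(r) else None)
    return d
E
python3 - <<'E'
from h import *
d=look();xs,p=strip(d,13,42,75,135);print(p.tolist())
E
```

```text
9.5667 [ 505.7 -143.1  128.5] 27.6 30.6 [0.6 2.5 6.3]
0 [(89.5, 'dark'), (91.5, 'light'), (108.5, 'dark'), (118.5, 'light'), (124.5, 'dark'), (131.5, 'light')]
13 [(88.0, 'dark'), (91.5, 'light'), (109.5, 'dark'), (118.5, 'light'), (125.0, 'dark'), (133.0, 'light')]
tin [530.1  10.2]
[73, 72, 72, 72, 72, 72, 72, 72, 71, 71, 69, 69, 71, 75, 80, 83, 86, 85, 83, 79, 77, 76, 76, 77, 77, 75, 60, 45, 32, 25, 23, 30, 39, 51, 64, 69, 73, 72, 72, 72, 72, 72, 72, 72, 81, 93, 103, 113, 114, 115, 116, 116, 116, 116, 115, 111, 105, 98, 91, 89, 89, 90, 92, 93, 93, 88, 82, 75, 69, 67, 56, 32, 14, 8, 6, 7, 10, 14, 18, 23, 26, 29, 30, 29, 29, 28, 29, 32, 60, 91, 90, 86, 80, 73, 72, 72, 73, 73, 73, 72, 63, 54, 42, 30, 28, 27, 26, 26, 26, 26, 27, 27, 26, 25, 29, 36, 48, 63, 70, 74]
```

The first squeeze closed to 27.6 mm and drove the pad about 5 mm, to x≈118.7. About 14 mm remains before the tin meets the stop. I'll pump twice more, then look.

>>> send_rows:
  series:
    - [[0.73,0,0,0,0],[0.73,0,0,0,0],[0.73,0,0,0,0],[0.73,0,0,0,0],[0.73,0,0,0,0],[0.73,0,0,0,0],[0.73,0,0,0,0],[0.73,0,0,0,0],[0.73,0,0,0,0]]

```text
time: 10.37
tool_pos: [505.3, -143.3, 128.2]
tcp_rot: [[-0.984, 0.178, -0.0], [0.178, 0.984, -0.0], [0.0, -0.0, -1.0]]
force: [-0.7, 0.2, 0.2]
width: 68.7
finger_force: 0.0
```

>>> send_rows:
  series:
    - [[0.2,0,0,0,0],[0.2,0,0,0,0],[0.2,0,0,0,0],[0.2,0,0,0,0],[0.2,0,0,0,0],[0.2,0,0,0,0],[0.2,0,0,0,0],[0.2,0,0,0,0],[0.2,0,0,0,0]]

```text
time: 11.12
tool_pos: [505.7, -143.1, 128.4]
tcp_rot: [[-0.984, 0.178, 0.001], [0.178, 0.984, 0.0], [-0.001, 0.0, -1.0]]
force: [0.3, 1.7, 5.7]
width: 27.3
finger_force: 30.6
```

```bash
python3 - <<'E'
from h import *
d=look();xs,p=strip(d,13,42,85,135);print(p.tolist())
E
```

```text
11.1167 [ 505.7 -143.1  128.4] 27.3 30.6 [0.3 1.7 5.7]
0 [(94.5, 'dark'), (97.0, 'light'), (114.0, 'dark'), (131.5, 'light')]
13 [(93.0, 'dark'), (97.0, 'light'), (115.0, 'dark'), (133.0, 'light')]
tin [530.   10.2]
[64, 62, 63, 66, 75, 83, 85, 85, 82, 79, 76, 75, 75, 75, 77, 74, 69, 53, 39, 28, 22, 21, 25, 32, 48, 67, 70, 72, 72, 72, 72, 72, 72, 73, 75, 82, 95, 105, 113, 115, 116, 116, 118, 117, 117, 114, 110, 99, 90, 89, 89, 89, 86, 81, 78, 78, 78, 78, 79, 80, 70, 56, 39, 22, 14, 8, 8, 10, 14, 18, 22, 25, 27, 28, 29, 29, 30, 30, 37, 45, 46, 46, 38, 30, 27, 24, 24, 25, 25, 24, 25, 26, 27, 27, 31, 37, 48, 62, 70, 73]
```

The second stroke added 5.5 mm, so the pad is at about 124. Another stroke.

>>> send_rows:
  series:
    - [[0.73,0,0,0,0],[0.73,0,0,0,0],[0.73,0,0,0,0],[0.73,0,0,0,0],[0.73,0,0,0,0],[0.73,0,0,0,0],[0.73,0,0,0,0],[0.73,0,0,0,0],[0.73,0,0,0,0]]

```text
time: 11.92
tool_pos: [505.3, -143.3, 128.2]
tcp_rot: [[-0.984, 0.178, -0.0], [0.178, 0.984, -0.0], [-0.0, -0.0, -1.0]]
force: [0.8, 0.4, -0.3]
width: 68.6
finger_force: 0.0
```

>>> send_rows:
  series:
    - [[0.2,0,0,0,0],[0.2,0,0,0,0],[0.2,0,0,0,0],[0.2,0,0,0,0],[0.2,0,0,0,0],[0.2,0,0,0,0],[0.2,0,0,0,0],[0.2,0,0,0,0],[0.2,0,0,0,0]]

```text
time: 12.67
tool_pos: [505.7, -143.1, 128.4]
tcp_rot: [[-0.984, 0.178, 0.001], [0.178, 0.984, 0.0], [-0.001, 0.0, -1.0]]
force: [1.4, 1.4, 6.2]
width: 27.2
finger_force: 30.6
```

```bash
python3 - <<'E'
from h import *
d=look()
E
```

```text
12.6667 [ 505.7 -143.1  128.4] 27.2 30.6 [1.4 1.4 6.2]
0 [(100.0, 'dark'), (102.5, 'light'), (119.5, 'dark'), (131.0, 'light')]
13 [(98.5, 'dark'), (102.5, 'light'), (120.0, 'dark'), (133.0, 'light')]
tin [530.   10.2]
```

>>> send_rows:
  series:
    - [[0.73,0,0,0,0],[0.73,0,0,0,0],[0.73,0,0,0,0],[0.73,0,0,0,0],[0.73,0,0,0,0],[0.73,0,0,0,0],[0.73,0,0,0,0],[0.73,0,0,0,0],[0.73,0,0,0,0]]

```text
time: 13.47
tool_pos: [505.4, -143.3, 128.2]
tcp_rot: [[-0.984, 0.178, 0.0], [0.178, 0.984, -0.0], [-0.0, -0.0, -1.0]]
force: [0.3, 0.2, 0.1]
width: 68.9
finger_force: 0.0
```

>>> send_rows:
  series:
    - [[0.2,0,0,0,0],[0.2,0,0,0,0],[0.2,0,0,0,0],[0.2,0,0,0,0],[0.2,0,0,0,0],[0.2,0,0,0,0],[0.2,0,0,0,0],[0.2,0,0,0,0],[0.2,0,0,0,0]]

```text
time: 14.22
tool_pos: [505.7, -143.1, 128.5]
tcp_rot: [[-0.984, 0.178, 0.001], [0.178, 0.984, 0.0], [-0.001, 0.0, -1.0]]
force: [0.9, 1.8, 5.6]
width: 27.3
finger_force: 30.7
```

```bash
python3 - <<'E'
from h import *
d=look();xs,p=strip(d,13,42,95,140);print(p.tolist())
cv2.imwrite('pics/w8.png',cv2.resize(d['frame'][130:250,370:530,::-1],None,fx=4,fy=4,interpolation=2))
E
```

```text
14.2167 [ 505.7 -143.1  128.5] 27.3 30.7 [0.9 1.8 5.6]
0 [(105.5, 'dark'), (108.0, 'light'), (123.0, 'dark'), (133.5, 'light')]
13 [(103.5, 'dark'), (108.0, 'light'), (122.5, 'dark'), (135.0, 'light')]
tin [530.3  12.2]
[106, 93, 88, 88, 88, 87, 87, 85, 81, 78, 78, 78, 78, 78, 78, 77, 73, 64, 53, 39, 24, 23, 23, 27, 31, 44, 56, 65, 72, 72, 72, 71, 70, 70, 71, 72, 78, 89, 103, 119, 122, 119, 112, 104, 100, 97, 91, 84, 82, 80, 82, 84, 85, 87, 75, 61, 43, 25, 18, 11, 10, 9, 12, 16, 19, 23, 25, 28, 28, 28, 28, 28, 28, 27, 27, 27, 27, 27, 30, 35, 46, 61, 71, 74, 75, 74, 74, 74, 74, 74]
```

View pics/w8.png

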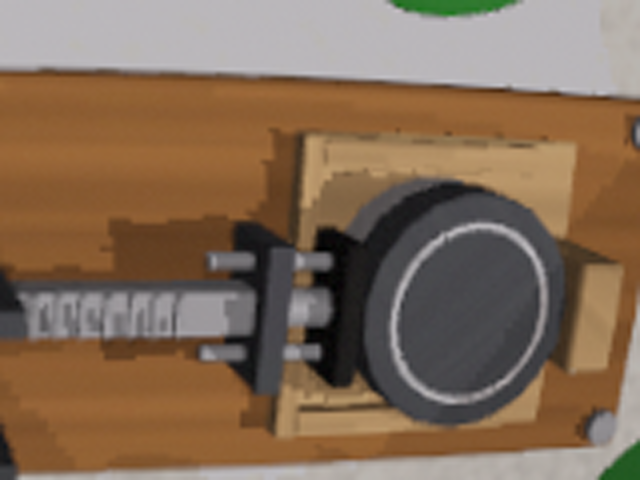

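The tin has moved 2 mm onto the stop and the spring has given about 2–2.5 mm, which is only just above the 1.2 N minimum. One more stroke should bring it to about 7–8 mm, well under 12.

>>> send_rows:
  series:
    - [[0.73,0,0,0,0],[0.73,0,0,0,0],[0.73,0,0,0,0],[0.73,0,0,0,0],[0.73,0,0,0,0],[0.73,0,0,0,0],[0.73,0,0,0,0],[0.73,0,0,0,0],[0.73,0,0,0,0]]

```text
time: 15.02
tool_pos: [505.3, -143.3, 128.2]
tcp_rot: [[-0.984, 0.178, -0.0], [0.178, 0.984, -0.0], [0.0, -0.0, -1.0]]
force: [0.5, -0.4, 0.3]
width: 68.6
finger_force: 0.0
```

>>> send_rows:
  series:
    - [[0.2,0,0,0,0],[0.2,0,0,0,0],[0.2,0,0,0,0],[0.2,0,0,0,0],[0.2,0,0,0,0],[0.2,0,0,0,0],[0.2,0,0,0,0],[0.2,0,0,0,0],[0.2,0,0,0,0],[0.2,0,0,0,0]]

```text
time: 15.85
tool_pos: [505.7, -143.1, 128.5]
tcp_rot: [[-0.984, 0.178, 0.001], [0.178, 0.984, -0.0], [-0.001, 0.0, -1.0]]
force: [0.4, 1.1, 6.7]
width: 27.3
finger_force: 30.8
```

```bash
python3 - <<'E'
from h import *
d=look()
E
```

```text
15.85 [ 505.7 -143.1  128.5] 27.3 30.8 [0.4 1.1 6.7]
0 [(110.0, 'dark'), (113.0, 'light'), (123.0, 'dark'), (133.5, 'light')]
13 [(108.5, 'dark'), (113.0, 'light'), (122.0, 'dark'), (135.0, 'light')]
tin [530.4  12.2]
```

The jaw-to-pad gap has gone from 17 to 10 mm, so the spring is compressed about 7 mm (7 N). The tin hasn't moved and the trigger is held, so handing in.

```bash
python3 -c "
from station import hand_in
print(hand_in())"
```

```text
the job is handed in; nothing more can be done
None
```

I handed the job in with the tin lid up in the pocket and pinned against the stop, the pad's spring compressed about 7 mm (roughly 7 N), and the trigger held squeezed; the hand-in returned no verdict.

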